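# Clear the pile of ignition and carburetor parts into their holders

### The job

Take the pile of parts on the bench apart from the top down, one piece at a time, and set each down (not dropped) in its own holder: the torque adapter upright in the small round dish, the blue float bowl, still upside down, in the large round dish, the key gauge flat and squarely in the middle of the narrow cradle, and last the ignition module flat and squarely in the middle of the wide cradle. Leave the lamp socket and the bolt standing where they are.

Things in the scene. Friction and masses are not known exactly. Their poses are not given: they have to be found in the camera images.
- adapter: Torque adapter, chromed steel, on top of the pile: round body 30 mm diameter, 29 mm tall with a bevelled upper edge from 26 mm up, with a 12.7 mm square drive stud 14 mm tall standing on it (43 mm in all). Origin: centre of its underside, z up. Up to 0.2 kg.
- bowl: Carburetor float bowl, blue aluminium, lying upside down, second from the top: round flange 62 mm diameter and 5 mm thick at the bottom, then a round body 52 mm diameter from 6 to 28 mm up, narrowing to a flat top 44 mm diameter, 34 mm up. Origin: centre of its underside, z up. Up to 0.16 kg.
- gauge: Crankshaft key gauge, flat bright steel bar 106 x 40 x 10 mm (long along its x), an open slot in each end (31 mm deep; 12 mm wide at +x, 8 mm at -x), its middle 44 mm solid with flat sides; third from the top, lying lengthwise on the ignition module, overhanging the module's raised middle a little at the ends. Origin: centre of its underside, z up. Up to 0.36 kg.
- module: Ignition module, black plastic, at the bottom of the pile, standing on the bench: flat-topped block 92 x 66 x 26 mm (long along its x) with flat sides and a 5 mm thick, 12 mm long mounting ear at each end (116 mm overall), a grey connector at +x. Origin: centre of its underside, z up. Up to 0.33 kg.
- small_dish: Small round black rubber dish fixed to the bench: 58 mm outer, 50 mm inner diameter, rim 8 mm high, flat floor 3 mm above the bench. Belongs to the torque adapter. Origin: centre of its underside, z up. 
- large_dish: Large round black rubber dish fixed to the bench: 90 mm outer, 82 mm inner diameter, rim 8 mm high, flat floor 3 mm above the bench. Belongs to the float bowl. Origin: centre of its underside, z up. 
- narrow_cradle: Narrow rectangular black rubber cradle fixed to the bench: floor 3 mm thick, 64 mm wide (along y), 126 mm long (along x) between two end lips 10 mm high and 5 mm thick; long sides open. Belongs to the key gauge, which lies lengthwise between the lips. Origin: centre of its underside, z up. 
- wide_cradle: Wide rectangular black rubber cradle fixed to the bench: floor 3 mm thick, 90 mm wide (along y), 136 mm long (along x) between two end lips 10 mm high and 5 mm thick; long sides open. Belongs to the ignition module, which lies lengthwise between the lips. Origin: centre of its underside, z up. 
- lamp_socket: Bystander, loose: bayonet lamp socket, black foot 38 mm diameter, brass shell 25 mm diameter, 40 mm tall, standing on the bench. Origin: centre of its underside, z up. 
- bolt: Bystander, loose: dark steel hex bolt standing on its head, head 27 mm across the corners, 10 mm thick, shank 16 mm diameter, 40 mm tall in all. Origin: centre of its underside, z up. 
There are look-alikes about, which are no part of the job. Leave any turquoise look-alike of the large_dish alone. What is meant by the module is not turquoise, and is the larger of those in its own colour.

How it is judged:
On the way, in this order (a step that is already met when the one before it is completed fails the run):
1. the torque adapter stands released in the small dish (z of adapter in the frame of small_dish between 0 and 0.006 m and angle between adapter's own z axis and vertical below 0.05 rad and horizontal distance between adapter and small_dish below 0.013 m and contact force between the fingers and adapter below 0.05 N and linear speed of adapter below 0.03 m/s), for 0.2 s.
2. the float bowl rests released in the large dish (z of bowl in the frame of large_dish between 0 and 0.006 m and angle between bowl's own z axis and vertical below 0.05 rad and horizontal distance between bowl and large_dish below 0.013 m and contact force between the fingers and bowl below 0.05 N and linear speed of bowl below 0.03 m/s), for 0.2 s.
3. the key gauge lies released in the narrow cradle (z of gauge in the frame of narrow_cradle between 0 and 0.006 m and angle between gauge's own z axis and vertical below 0.05 rad and x of gauge in the frame of narrow_cradle between -0.013 and 0.013 m and y of gauge in the frame of narrow_cradle between -0.013 and 0.013 m and angle between the x axis of gauge and the x axis of narrow_cradle, either way round below 0.2 rad and contact force between the fingers and gauge below 0.05 N and linear speed of gauge below 0.03 m/s), for 0.2 s.
4. the ignition module lies released in the wide cradle (z of module in the frame of wide_cradle between 0 and 0.006 m and angle between module's own z axis and vertical below 0.05 rad and x of module in the frame of wide_cradle between -0.013 and 0.013 m and y of module in the frame of wide_cradle between -0.013 and 0.013 m and angle between the x axis of module and the x axis of wide_cradle, either way round below 0.2 rad and contact force between the fingers and module below 0.05 N and linear speed of module below 0.03 m/s), for 0.2 s.
At the end, for the whole second after the job is handed in: All four pieces lie released and at rest on the floors of their own holders (underside less than 6 mm above the holder's underside, tilted under 0.05 rad), centred within 13 mm; the gauge and the module are also within 0.2 rad of their cradle's length, either way round (all of step 1 and all of step 2 and all of step 3 and all of step 4); the robot touches nothing.
It fails at once if a piece was dropped (falling free from more than about 25 mm) ((linear speed of adapter above 0.7 m/s and contact force between the fingers and adapter below 0.02 N) or (linear speed of bowl above 0.7 m/s and contact force between the fingers and bowl below 0.02 N) or (linear speed of gauge above 0.7 m/s and contact force between the fingers and gauge below 0.02 N) or (linear speed of module above 0.7 m/s and contact force between the fingers and module below 0.02 N)).
It fails at once if a piece was lifted with another still lying on it ((height (world z) of module above 0.02 m and z of gauge in the frame of module between 0.02 and 0.032 m and horizontal distance between gauge and module below 0.05 m) or (height (world z) of gauge above 0.046 m and z of bowl in the frame of gauge between 0.004 and 0.016 m and horizontal distance between bowl and gauge below 0.04 m) or (height (world z) of bowl above 0.056 m and z of adapter in the frame of bowl between 0.028 and 0.04 m and horizontal distance between adapter and bowl below 0.03 m)).
It fails at once if the lamp socket or the bolt was moved more than 30 mm or knocked over ((distance of lamp_socket from where it was at the start of the episode above 0.03 m or angle between lamp_socket's own z axis and vertical above 0.5 rad) or (distance of bolt from where it was at the start of the episode above 0.03 m or angle between bolt's own z axis and vertical above 0.5 rad)).
It also fails if it takes over 115 s, if anything falls off the work surface, if the arm or the gripper's body presses on something with over 40 N, if the wrist force passes 120 N, or if a joint passes its speed limit or range.

### The arm

A 7-joint arm with a two-finger parallel gripper is mounted at the origin on the work surface. World frame = base frame: x ahead of the robot, y to its left, z up, the work surface at z = 0. Lengths are in m, angles in rad, forces in N, time in s.
With the tool pointing down it reaches from about 0.35 to 0.9 m from the base axis. Payload 19.9 kg.
Tool frame: the origin (TCP) lies midway between the tips of the shut fingers; the grasp point (between the pads) lies 19 mm behind it; z points along the fingers, y is the line along which they close (so a half turn about z gives the same grasp; the last joint's range is limited). The gripper opens to 94 mm and grips with 3 to 60 N. Pads are 16 mm wide; open, the fingers measure 119 mm over their backs; the gripper's body (75 mm by 177 mm) begins 78 mm behind the grasp point.
Start: joints at [1.101, 0.417, -0.01, 1.614, 0.005, 1.111, -0.053], TCP at [0.259, -0.569, 0.205] pointing down, gripper open.
Joint ranges: [-2.81, 2.81], [-0.39, 2.02], [-1.27, 1.25], [0.06, 2.57], [-1.19, 4.33], [0.19, 2], [-2.82, 2.82]. Speed limits (rad/s): [1.89, 1.89, 2.39, 2.39, 3.01, 3.01, 3.01].

### API

Orientations are given as a 3x3 rotation matrix whose columns are the frame's x, y, z axes.
In Python, from rig import manip gives the robot as it stands.
- The arm moves only by the shell command python3 -m handwheel 'ROWS' [OPENING] [FORCE]. ROWS is text: rows parted by semicolons, each of 4 numbers parted by spaces: the shift along the tool's x, y, z in cm, then the turn about the tool's z in degrees. A call has 1 to 5 rows; each row is the pose to reach, as a shift and turn from the pose commanded when the call began, along the tool's axes at that moment; what a row does not reach only later rows make up. A row lasts 1/10 s, in which the tool goes at most 50 mm and 8.59 degrees, less where a joint would pass 70% of its speed; a pose out of reach is approached as far as the arm can. A call with a gripper value outside its range is refused whole. OPENING is the opening, from 0 (shut) to 1 (fully open), set as the call begins (- or left out, the last holds). The fingers move at their own pace and stop on an object; FORCE is the grip in N (left out, the last holds). Time passes only in rows, so rows that repeat a pose let the fingers close. It gives the time, the measured TCP pose, the force, the opening and the grip force at its end, in the units of the state.
- manip.read_state(): the state, without advancing time (a new reading comes with each control period).
- manip.capture(name): name is "scene" or "top"; returns the picture (420x560x3 uint8, blue, green, red); there is no depth.
- manip.calibration(name): a dict with "K" (3x3 intrinsics, pixels), "T" (4x4, takes a point from camera to world coordinates). Camera axes: x right, y down, z forward; pixel columns grow to the right and rows downward; lengths in m; the calibration is good to about 2 mm. A picture is of the moment at which its call begins. calibration takes no time and is no camera call.
- manip.close_job(): hands the job in; it is judged then, once.
The state is a dict: "time_s": time; "qpos": joint angles; "joint_vel": joint speeds; "joint_efforts": joint torques, N m; "tcp_pos": TCP position; "tcp_rot": TCP orientation; "contact_force": force on the tool from outside, world axes, zero at the start; "moment": the same for the moment, N m; "gripper_width": finger opening in m; "gripper_force": force on a finger pad.
Only numpy, scipy, OpenCV 4.12 (cv2) and the standard library are available. Lean on these libraries where they do the work, as an engineer would, in place of code of your own. Each camera call takes 0.05 s, during which the arm holds its last target. There are 200 camera calls.

## Working session

There is one attempt and no reset: what is moved stays moved. The work goes in short steps, Python scripts to look and compute and a shell command to move; the robot and the scene stay as the last step left them, time stands still between calls to the robot, and variables do not carry over. Pictures are saved under pics/ and viewed, at most 16 in all, crops included, and the job is handed in when it is done.

```bash
mkdir -p pics; ls
python3 - <<'E'
from rig import manip
import cv2
for n in("scene","top"):
    im=manip.capture(n);cv2.imwrite(f"pics/{n}0.png",im)
    c=manip.calibration(n);print(n,c["K"],c["T"])
s=manip.read_state();print(s["time_s"],s["tcp_pos"],s["tcp_rot"],s["gripper_width"])
E
```

```text
pics
scene [[382.44652792   0.         281.11943074]
 [  0.         382.44652792 208.44517648]
 [  0.           0.           1.        ]] [[ 0.6986485   0.50510081 -0.50671832  0.93057225]
 [ 0.71538647 -0.48267635  0.5052185  -0.35144268]
 [ 0.01060533 -0.71546958 -0.69856339  0.62028811]
 [ 0.          0.          0.          1.        ]]
top [[413.93066967   0.         280.15455463]
 [  0.         413.93066967 208.60892227]
 [  0.           0.           1.        ]] [[ 0.01802351 -0.99386943  0.10908123  0.41443022]
 [-0.99971698 -0.01960809 -0.01347139  0.06443877]
 [ 0.01552767 -0.10880755 -0.99394155  1.09882122]
 [ 0.          0.          0.          1.        ]]
0.1 [ 0.25915312 -0.56837405  0.204926  ] [[ 9.09871911e-01  4.14888936e-01 -5.25699594e-04]
 [ 4.14889259e-01 -9.09871437e-01  9.33528841e-04]
 [-9.10082565e-05 -1.06749879e-03 -9.99999426e-01]] 0.09423794365271178
```

View pics/scene0.png

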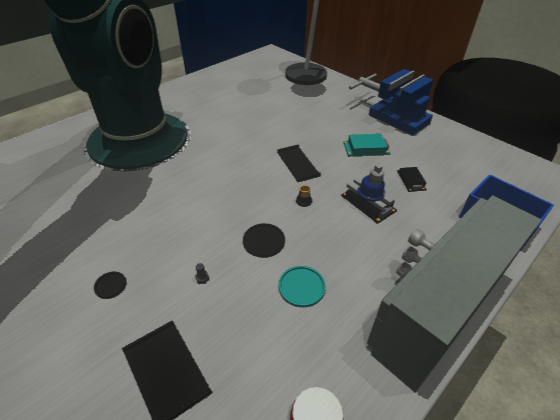

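View pics/top0.png

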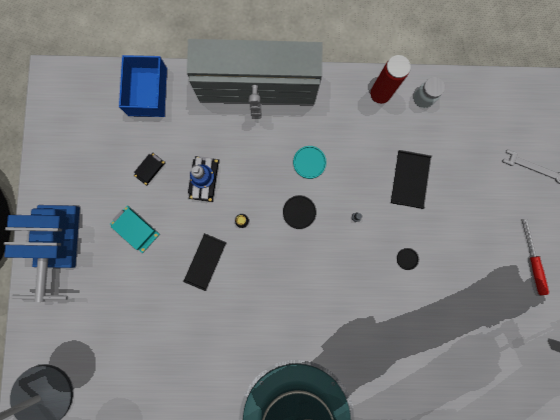

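Both views show the pile (top 203,178; scene 373,190), the large black dish (top 299,212; scene 264,240) and the small dish (top 407,259; scene 110,285). They also show the narrow cradle (top 205,262; scene 298,162), the wide cradle (top 411,180; scene 167,372), the lamp socket (top 242,220) and the bolt (top 357,217).

```bash
cat > h.py <<'E'
import cv2, numpy as np
from rig import manip
C={n:manip.calibration(n) for n in("scene","top")}
def ray(n,p):
    c=C[n];d=c["T"][:3,:3]@np.linalg.solve(c["K"],[p[0],p[1],1]);return c["T"][:3,3],d
def plane(n,p,z):
    o,d=ray(n,p);return o+d*(z-o[2])/d[2]
def tri(ps,pt):
    (a,d),(b,e)=ray("scene",ps),ray("top",pt)
    t=np.linalg.lstsq(np.c_[d,-e],b-a,rcond=None)[0]
    P,Q=a+d*t[0],b+e*t[1];return (P+Q)/2,np.linalg.norm(P-Q)
def blob(im,seed,mask):
    """contour of the mask's blob nearest the seed"""
    cs=cv2.findContours(mask,cv2.RETR_EXTERNAL,cv2.CHAIN_APPROX_NONE)[0]
    cs=[c for c in cs if cv2.contourArea(c)>15]
    return max(cs,key=lambda c:cv2.pointPolygonTest(c,seed,True))
def dark(im,t=60): return ((im.max(2)<t)*255).astype(np.uint8)
def wc(n,c,z):
    return np.array([plane(n,p,z)[:2] for p in c[:,0,:]],np.float32)
E
python3 - <<'E'
from h import *
S,T=cv2.imread("pics/scene0.png"),cv2.imread("pics/top0.png")
for k,s,t in [("large",(264,240),(299,212)),("small",(110,285),(407,259)),("narrow",(298,162),(205,262)),("wide",(167,372),(411,180)),("lamp",(304,198),(242,220)),("bolt",(202,275),(357,217))]:
    cs,ct=blob(S,s,dark(S)),blob(T,t,dark(T))
    cen=[]
    for c in(cs,ct):
        m=cv2.moments(c);cen.append((m["m10"]/m["m00"],m["m01"]/m["m00"]))
    P,g=tri(*cen)
    print(k,"tri",P.round(4),"gap",g.round(4))
    for n,c in(("scene",cs),("top",ct)):
        r=cv2.minAreaRect(wc(n,c,.005));print("   ",n,np.round(r[0],4),np.round(r[1],4),round(r[2],1))
a=cv2.resize(S[150:230,330:410],(480,480),interpolation=cv2.INTER_CUBIC)
b=cv2.resize(T[150:210,170:230],(300,300),interpolation=cv2.INTER_CUBIC)
b=cv2.copyMakeBorder(b,0,180,0,0,cv2.BORDER_CONSTANT)
cv2.imwrite("pics/pile.png",np.hstack([a,b]))
E
```

```text
large tri [ 5.269e-01 -4.000e-04  4.500e-03] gap 0.0001
    scene [ 5.265e-01 -2.000e-04] [0.0876 0.0924] 46.3
    top [ 0.5266 -0.0007] [0.0855 0.0852] 1.1
small tri [ 0.408  -0.2873  0.0052] gap 0.0
    scene [ 0.4071 -0.286 ] [0.0605 0.0561] 6.0
    top [ 0.4075 -0.2872] [0.0523 0.0535] 1.0
narrow tri [0.3906 0.2461 0.0025] gap 0.0007
    scene [0.3886 0.2464] [0.0665 0.1463] 67.8
    top [0.3911 0.2452] [0.0622 0.1351] 68.5
wide tri [ 0.6225 -0.301  -0.0008] gap 0.0005
    scene [ 0.6201 -0.2993] [0.0896 0.1499] 80.9
    top [ 0.6219 -0.2993] [0.0893 0.1474] 81.1
lamp tri [0.4976 0.1486 0.0027] gap 0.008
    scene [0.4993 0.1549] [0.0362 0.0481] 25.5
    top [0.4998 0.1487] [0.027  0.0347] 67.7
bolt tri [ 0.6053 -0.2225  0.1695] gap 0.053
    scene [ 0.5107 -0.1497] [0.0216 0.0377] 71.8
    top [ 0.6219 -0.2993] [0.0893 0.1474] 81.1
```

View pics/pile.png

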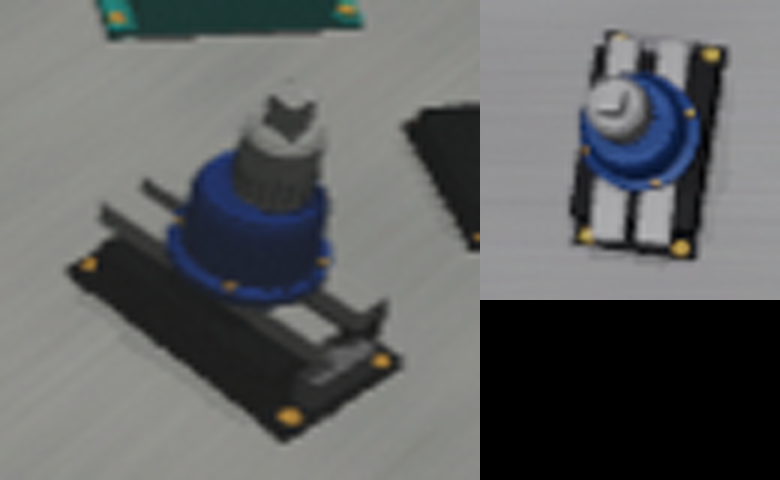

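The pile crop shows the adapter's chrome disc on the blue bowl, both gauge bars under it, and gold ear bolts at the module's corners. Next I measure these in both views.

```bash
cat > pile.py <<'E'
from h import *
def gold(im,x0,y0,x1,y1):
    h=cv2.cvtColor(im,cv2.COLOR_BGR2HSV);m=cv2.inRange(h,(10,110,110),(32,255,255))
    n,_,st,ce=cv2.connectedComponentsWithStats(m)
    return [tuple(ce[i].round(1)) for i in range(1,n) if x0<ce[i][0]<x1 and y0<ce[i][1]<y1]
def blue(im,x0,y0,x1,y1):
    h=cv2.cvtColor(im,cv2.COLOR_BGR2HSV);m=cv2.inRange(h,(105,120,40),(130,255,255))
    k=np.zeros_like(m);k[y0:y1,x0:x1]=255
    return max(cv2.findContours(m&k,cv2.RETR_EXTERNAL,cv2.CHAIN_APPROX_NONE)[0],key=cv2.contourArea)
E
python3 - <<'E'
from pile import *
S,T=cv2.imread("pics/scene0.png"),cv2.imread("pics/top0.png")
gs=gold(S,335,180,405,225);gt=gold(T,185,150,222,206);print(gs,gt)
for p in gt: print("top bolt",p,plane("top",p,.006).round(4))
for p in gs: print("scene bolt",p,plane("scene",p,.006).round(4))
for n,im,b in(("scene",S,(350,160,395,205)),("top",T,(185,160,216,195))):
    c=cv2.convexHull(blue(im,*b));x=c[:,0,:]
    print(n,"blue",x.min(0),x.max(0))
    ct=cv2.fitEllipse(c)[0];print("   centre px",np.round(ct,1),"at z.038:",plane(n,ct,.038).round(4))
    P=wc(n,c,.038);print("   enclosing z.038",[np.round(v,4) for v in cv2.minEnclosingCircle(P)])
for a,b in(((330+286/6,150+128/6),(170+138/5,150+108/5)),):
    P,g=tri(a,b);print("adapter bevel tri",P.round(4),g, plane("top",b,.096).round(4),plane("scene",a,.096).round(4))
print(T[166:180,190:206].max(2));
E
```

```text
[(np.float64(344.5), np.float64(193.5)), (np.float64(368.0), np.float64(197.0)), (np.float64(393.2), np.float64(209.6)), (np.float64(377.8), np.float64(219.0))] [(np.float64(216.0), np.float64(160.5)), (np.float64(212.0), np.float64(172.0)), (np.float64(190.3), np.float64(196.7)), (np.float64(209.5), np.float64(199.0))]
top bolt (np.float64(216.0), np.float64(160.5)) [0.6608 0.2241 0.006 ]
top bolt (np.float64(212.0), np.float64(172.0)) [0.6293 0.2337 0.006 ]
top bolt (np.float64(190.3), np.float64(196.7)) [0.5615 0.2888 0.006 ]
top bolt (np.float64(209.5), np.float64(199.0)) [0.5563 0.2377 0.006 ]
scene bolt (np.float64(344.5), np.float64(193.5)) [0.5534 0.2388 0.006 ]
scene bolt (np.float64(368.0), np.float64(197.0)) [0.6    0.2696 0.006 ]
scene bolt (np.float64(393.2), np.float64(209.6)) [0.666  0.2768 0.006 ]
scene bolt (np.float64(377.8), np.float64(219.0)) [0.6592 0.226  0.006 ]
scene blue [362 176] [383 189]
   centre px [372.7 182.6] at z.038: [0.5946 0.2861 0.038 ]
   enclosing z.038 [array([0.5937, 0.2862]), np.float64(0.0261)]
top blue [190 164] [213 188]
   centre px [201
[... 455 characters left out ...]
 119 157 149 112  78 115 142]
 [141 140 158 162 168 169 168 154 104 118 159 156 112  70 105 143]
 [122 127 155 160 174 175 174 150  85 127 155 149 112  66  78 124]
 [ 94 123 143 124  98  88  89  82  94 139 149 134 109  55  89 129]
 [ 98 121 133 144 142 124 113 113 129 150 140 121  98  56  57 100]
 [ 98 121 127 140 161 167 165 165 160 142 125 110  72  59  98 128]
 [ 89 116 123 116 123 132 146 145 129 124 101  68  59  76 116 131]
 [ 99 114 127 117 100 113 115 112 100  91  67  58  59  98 130 130]
 [ 89 100 129 121  96  71  67  70  68  61  54  71  94 115 131 131]
 [107  92 122 128 125 114  81  54  57  65  76  89 128 129 131 131]
 [ 86  87  94 118 128 128 126 120 110 111 118 127 130 131 135 139]]
```

```bash
cat > go.py <<'E'
import sys,numpy as np
from rig import manip
# usage: go.py x y z yaw_deg : remaining shift (cm, tool axes) and turn (deg)
x,y,z,w=map(float,sys.argv[1:5]);s=manip.read_state();R=np.array(s["tcp_rot"]);p=np.array(s["tcp_pos"])
yaw=np.degrees(np.arctan2(R[1,0],R[0,0]));t=(yaw-w+90)%180-90
print("t",round(s["time_s"],2),"tcp",p.round(4),"yaw",yaw.round(1),"width",round(s["gripper_width"],4),"gf",np.round(s["gripper_force"],2),"F",np.round(s["contact_force"],1))
print("shift cm",(R.T@(np.array([x,y,z])-p)*100).round(2),"turn",t.round(1),"q7",round(s["qpos"][6],2))
E
python3 -m handwheel '16.3 -14.8 0 31.5;16.3 -14.8 0 31.5;16.3 -14.8 0 31.5;16.3 -14.8 0 31.5;16.3 -14.8 0 31.5' 1
python3 go.py 0.6125 0.257 0.2 -7
python3 -c "
from h import *
print(plane('top',(357,217),.03),plane('scene',(201,267),.03))"
```

```text
time_s: 0.6
tcp_pos: [0.3476, -0.3628, 0.2053]
tcp_rot: [[0.992, -0.124, -0.0], [-0.124, -0.992, 0.001], [-0.0, -0.001, -1.0]]
contact_force: [-0.2, -0.8, 0.3]
gripper_width: 0.0942
gripper_force: 0.0
t 0.6 tcp [ 0.3476 -0.3628  0.2053] yaw -7.1 width 0.0942 gf 0.0 F [-0.2 -0.8  0.3]
shift cm [ 18.63 -64.77   0.58] turn -0.1 q7 -0.95
[ 0.51372969 -0.15019873  0.03      ] [ 0.51116694 -0.14641854  0.03      ]
```

```bash
python3 -m handwheel '6.2 -21.6 0 0;6.2 -21.6 0 0;6.2 -21.6 0 0;6.2 -21.6 0 0;6.2 -21.6 0 0' >/dev/null
python3 -m handwheel '6.2 -21.6 0 0;6.2 -21.6 0 0;6.2 -21.6 0 0;6.2 -21.6 0 0;6.2 -21.6 0 0' >/dev/null
python3 -m handwheel '6.2 -21 0 0;6.2 -21 0 0;6.2 -21 0 0;6.2 -21 0 0;6.2 -21 0 0' >/dev/null
python3 -m handwheel '0 0 0 0;0 0 0 0' >/dev/null
python3 go.py 0.6125 0.257 0.075 -7
```

```text
t 2.3 tcp [0.6087 0.2479 0.2048] yaw -7.0 width 0.094 gf 0.0 F [-0.8 -1.2  1.1]
shift cm [ 0.28 -0.95 12.98] turn 0.0 q7 -2.28
```

```bash
python3 -m handwheel '0.3 -0.9 3 0;0.3 -0.9 7 0;0.3 -0.9 10.5 0;0.3 -0.9 13 0;0.3 -0.9 13 0' >/dev/null
python3 -m handwheel '0 0 0 0;0 0 0 0' >/dev/null
python3 go.py 0.6125 0.257 0.075 -7
python3 - <<'E'
from h import *
S=manip.capture("scene");T=manip.capture("top")
a=cv2.resize(S[130:220,330:420],(480,480),interpolation=cv2.INTER_CUBIC)
b=cv2.resize(T[140:204,170:234],(320,320),interpolation=cv2.INTER_CUBIC)
cv2.imwrite("pics/g1.png",np.hstack([a,cv2.copyMakeBorder(b,0,160,0,0,cv2.BORDER_CONSTANT)]))
E
```

```text
t 3.0 tcp [0.6139 0.2567 0.0775] yaw -7.0 width 0.0942 gf 0.0 F [0.5 0.3 0.6]
shift cm [-0.15 -0.01  0.25] turn -0.0 q7 -2.34
```

View pics/g1.png

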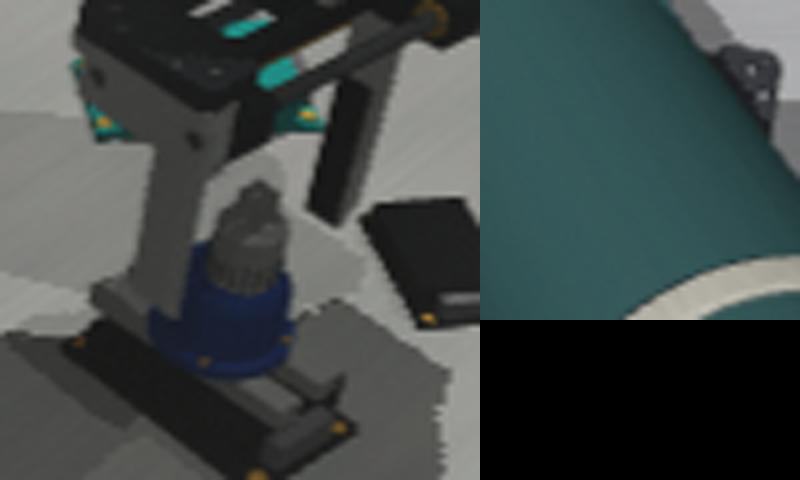

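The scene view shows the fingers straddling the adapter on both sides, clear of the bowl. The arm hides the pile in the top view.

```bash
python3 -m handwheel '-0.1 0 0.4 0;-0.1 0 0.4 0' >/dev/null
python3 -m handwheel '0 0 0 0;0 0 0 0;0 0 0 0;0 0 0 0;0 0 0 0' 0.2 15 >/dev/null
python3 -m handwheel '0 0 0 0;0 0 0 0;0 0 0 0;0 0 0 0;0 0 0 0' 0 
python3 go.py 0.6125 0.257 0.075 -7
```

```text
time_s: 4.3
tcp_pos: [0.612, 0.257, 0.0714]
tcp_rot: [[0.993, -0.122, -0.0], [-0.122, -0.993, 0.0], [-0.0, -0.0, -1.0]]
contact_force: [0.4, 0.6, -1.3]
gripper_width: 0.0297
gripper_force: 15.0
t 4.3 tcp [0.612  0.257  0.0714] yaw -7.0 width 0.0297 gf 15.0 F [ 0.4  0.6 -1.3]
shift cm [ 0.05 -0.01 -0.36] turn 0.0 q7 -2.34
```

Fingers at this width span about 55 mm, which is wider than the 50 mm dish, so I'll regrip 6 mm higher to keep the tips above the rim.

```bash
python3 -m handwheel '0 0 0 0;0 0 0 0;0 0 0 0' 0.5 >/dev/null
python3 -m handwheel '0 0 -0.6 0;0 0 -0.6 0;0 0 -0.6 0' >/dev/null
python3 -m handwheel '0 0 0 0;0 0 0 0;0 0 0 0;0 0 0 0;0 0 0 0' 0 20 >/dev/null
python3 go.py 0.4075 -0.2872 0.2 -7
python3 -m handwheel '0 0 -2 0;0 0 -5 0;0 0 -8 0;0 0 -10 0;0 0 -10 0' >/dev/null
python3 go.py 0.4075 -0.2872 0.17 -7
```

```text
t 5.4 tcp [0.612  0.2569 0.0774] yaw -7.0 width 0.0292 gf 20.0 F [-0.2  0.7 -1.5]
shift cm [-13.67  56.5  -12.26] turn 0.0 q7 -2.34
t 5.9 tcp [0.6131 0.2576 0.1803] yaw -7.0 width 0.0292 gf 20.0 F [ 0.1  0.3 -1.4]
shift cm [-13.78  56.57   0.86] turn 0.0 q7 -2.3
```

```bash
python3 -m handwheel '-1 4 0 0;-2 8 0 0;-3 12 0 0;-4 16 0 0;-4.6 18.9 0 0' >/dev/null
python3 -m handwheel '-1 4 0 0;-2 8 0 0;-3 12 0 0;-4 16 0 0;-4.6 18.9 0 0' >/dev/null
python3 -m handwheel '-1 4 0 0;-2 8 0 0;-3 12 0 0;-4 16 0 0;-4.6 18.8 0 0' >/dev/null
python3 -m handwheel '0 0 0 0;0 0 0 0;0 0 0 0' >/dev/null
python3 go.py 0.4075 -0.2872 0.04 -7
python3 - <<'E'
from h import *
S=manip.capture("scene");T=manip.capture("top")
cv2.imwrite("pics/p1.png",np.hstack([cv2.resize(S[190:330,40:180],(400,400)),cv2.resize(T[200:300,360:460],(400,400))]))
E
```

```text
t 7.7 tcp [ 0.4064 -0.287   0.1769] yaw -6.9 width 0.0297 gf 20.0 F [-0.   0.4 -1.7]
shift cm [1.200e-01 1.000e-02 1.369e+01] turn 0.1 q7 -1.18
```

View pics/p1.png

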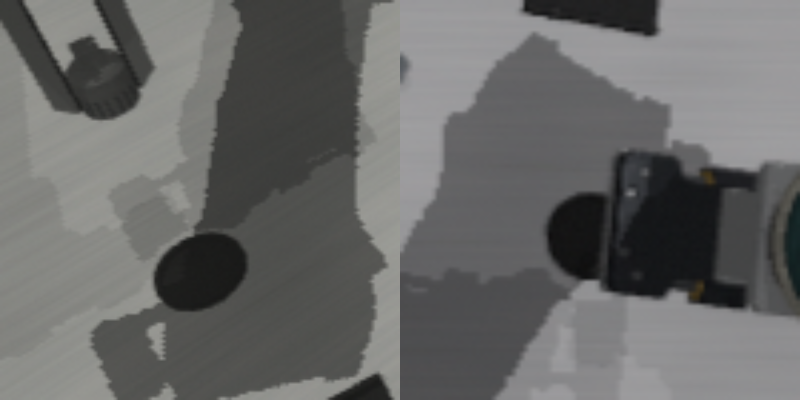

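The adapter is held upright between the fingers (scene crop 100,80), and the dish below is empty. Next I lower it.

```bash
python3 -m handwheel '0.1 0 4 0;0.1 0 8 0;0.1 0 12 0;0.1 0 14.5 0;0.1 0 14.5 0' >/dev/null
python3 -m handwheel '0 0 0 0;0 0 0 0;0 0 0 0' >/dev/null
python3 go.py 0.4075 -0.2872 0.012 -7
python3 -m handwheel '0 0 0.5 0;0 0 1 0;0 0 1.4 0;0 0 1.7 0;0 0 1.7 0' >/dev/null
python3 -m handwheel '0 0 0 0;0 0 0 0' >/dev/null
python3 go.py 0.4075 -0.2872 0.012 -7
```

```text
t 8.6 tcp [ 0.408  -0.2886  0.0339] yaw -7.0 width 0.0292 gf 20.0 F [-0.3  0.2 -1.1]
shift cm [-0.07 -0.14  2.19] turn 0.0 q7 -1.23
t 9.3 tcp [ 0.4072 -0.2882  0.0155] yaw -7.0 width 0.0293 gf 20.0 F [ 0.5  0.5 -1.3]
shift cm [ 0.02 -0.11  0.35] turn 0.0 q7 -1.24
```

```bash
python3 -m handwheel '0 -0.1 0.2 0;0 -0.1 0.35 0;0 -0.1 0.4 0;0 -0.1 0.4 0' >/dev/null
python3 go.py 0.4075 -0.2872 0.012 -7
```

```text
t 9.7 tcp [ 0.4072 -0.2872  0.0113] yaw -7.0 width 0.0293 gf 20.0 F [-0.7  0.  -0.7]
shift cm [ 0.03  0.   -0.07] turn 0.0 q7 -1.24
```

```bash
python3 -m handwheel '0 0 0.05 0;0 0 0.05 0;0 0 0.05 0' >/dev/null
python3 -m handwheel '0 0 0 0;0 0 0 0;0 0 0 0;0 0 0 0' 0.6 >/dev/null
python3 go.py 0.4075 -0.2872 0.012 -7
python3 -m handwheel '0 0 -2 0;0 0 -6 0;0 0 -10 0;0 0 -14 0;0 0 -16 0' >/dev/null
python3 -m handwheel '0 -4 0 0;0 -8 0 0;0 -12 0 0;0 -16 0 0;0 -20 0 0' 1 >/dev/null
python3 go.py 0.611 0.256 0.17 -7
python3 - <<'E'
from h import *
S=manip.capture("scene");T=manip.capture("top")
cv2.imwrite("pics/s1.png",S);cv2.imwrite("pics/t1.png",T)
cv2.imwrite("pics/p2.png",np.hstack([cv2.resize(S[250:320,75:145],(400,400)),cv2.resize(T[225:295,372:442],(400,400))]))
E
```

```text
t 10.4 tcp [ 0.4073 -0.2872  0.011 ] yaw -7.0 width 0.0553 gf 0.0 F [ 0.7  0.6 -0.3]
shift cm [ 0.02 -0.01 -0.1 ] turn 0.0 q7 -1.24
t 11.4 tcp [ 0.4315 -0.0872  0.1711] yaw -7.0 width 0.0926 gf 0.0 F [ 0.4 -0.  -0.5]
shift cm [ 13.64 -36.25   0.11] turn 0.0 q7 -1.62
```

View pics/p2.png

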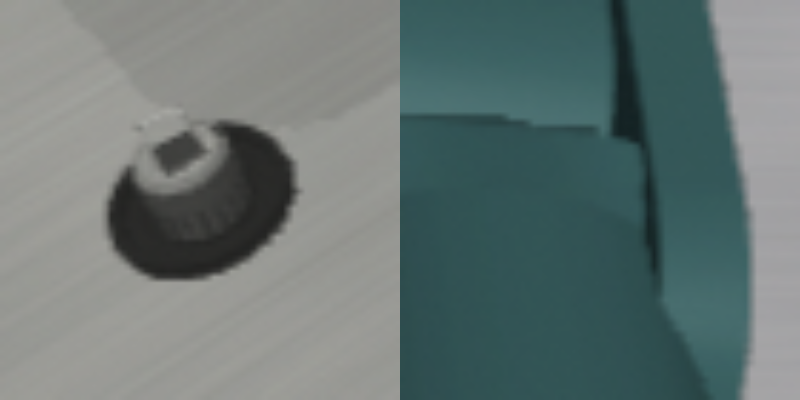

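The adapter stands upright and centred in the small dish (scene crop 195,190). Next is the bowl.

```bash
python3 -m handwheel '1.7 -4.5 0 0;3.4 -9 0 0;5.1 -13.5 0 0;6.8 -18.1 0 0;6.8 -18.1 0 0' >/dev/null
python3 -m handwheel '1.7 -4.5 0 0;3.4 -9 0 0;5.1 -13.5 0 0;6.8 -18.1 0 0;6.8 -18.1 0 0' >/dev/null
python3 -m handwheel '0 0 0 0;0 0 0 0;0 0 0 0' >/dev/null
python3 go.py 0.611 0.256 0.0455 -7
python3 - <<'E'
from pile import *
S=manip.capture("scene");cv2.imwrite("pics/s2.png",S)
c=cv2.convexHull(blue(S,345,150,400,210));x=c[:,0,:];print(x.min(0),x.max(0))
# lowest flange edge and left/right extremes in the scene view
l,r,b=x[x[:,0].argmin()],x[x[:,0].argmax()],x[x[:,1].argmax()]
m=((l+r)/2).astype(float)
print(l,r,b,"flange mid at z.0385",plane("scene",m,.0385).round(4))
E
```

```text
t 12.8 tcp [0.6108 0.2525 0.1712] yaw -7.1 width 0.0939 gf 0.0 F [-0.3  0.5  0.3]
shift cm [-0.03 -0.36 12.57] turn -0.1 q7 -2.32
[363 175] [383 199]
[363 181] [383 182] [378 199] flange mid at z.0385 [0.5931 0.2894 0.0385]
```

```bash
python3 -m handwheel '0 -0.3 4 0;0 -0.3 8 0;0 -0.3 11 0;0 -0.3 12.4 0;0 -0.3 12.4 0' >/dev/null
python3 -m handwheel '0 0 0 0;0 0 0 0;0 0 0 0' >/dev/null
python3 go.py 0.611 0.256 0.0455 -7
python3 -m handwheel '0 0 0 0;0 0 0 0;0 0 0 0;0 0 0 0;0 0 0 0' 0.4 20 >/dev/null
python3 -m handwheel '0 0 0 0;0 0 0 0;0 0 0 0' 0 >/dev/null
python3 go.py 0.611 0.256 0.0455 -7
python3 - <<'E'
from h import *
S=manip.capture("scene");cv2.imwrite("pics/g2.png",cv2.resize(S[120:220,330:430],(500,500),interpolation=cv2.INTER_CUBIC))
E
```

```text
t 13.65 tcp [0.6118 0.2573 0.0484] yaw -7.0 width 0.0937 gf 0.0 F [-0.2  0.5  0.1]
shift cm [-0.06  0.14  0.29] turn 0.0 q7 -2.37
t 14.45 tcp [0.611  0.257  0.0469] yaw -7.0 width 0.0512 gf 20.0 F [-0.3 -0.3 -0.1]
shift cm [0.02 0.1  0.14] turn 0.0 q7 -2.37
```

View pics/g2.png

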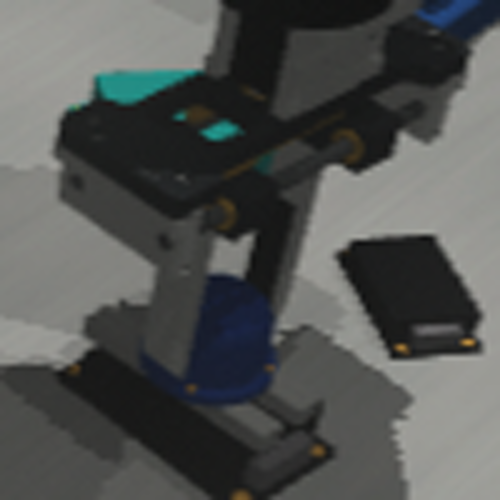

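The fingers hold the bowl across its body above the flange (crop 210,340), with the gauge still flat beneath. Now I lift it and carry it over.

```bash
python3 -m handwheel '0 0 -1 0;0 0 -4 0;0 0 -8 0;0 0 -10 0;0 0 -10 0' >/dev/null
python3 go.py 0.5267 -0.0004 0.14 -7
python3 - <<'E'
from h import *
S=manip.capture("scene");cv2.imwrite("pics/s3.png",S)
E
python3 -m handwheel '-1 4 0 0;-2 8 0 0;-3 12 0 0;-4 16 0 0;-4.5 19 0 0' >/dev/null
python3 go.py 0.5267 -0.0004 0.14 -7
```

```text
t 15.0 tcp [0.6124 0.2578 0.1509] yaw -7.0 width 0.0513 gf 20.0 F [ 0.5 -0.  -0.8]
shift cm [-5.37 26.67  1.  ] turn 0.0 q7 -2.33
t 15.55 tcp [0.5414 0.0714 0.1458] yaw -7.1 width 0.0514 gf 20.0 F [ 1.3  0.2 -0.8]
shift cm [-0.57  7.3   0.59] turn -0.1 q7 -2.05
```

```bash
python3 -m handwheel '-0.4 3 0 0;-0.6 5.5 0 0;-0.7 7.1 0 0;-0.7 7.1 0 0;-0.7 7.1 0 0' >/dev/null
python3 -m handwheel '0 0 4 0;0 0 8 0;0 0 10.5 0;0 0 11.5 0;0 0 11.5 0' >/dev/null
python3 -m handwheel '0 0 0 0;0 0 0 0;0 0 0 0' >/dev/null
python3 go.py 0.5267 -0.0004 0.0145 -7
```

```text
t 16.85 tcp [0.5284 0.0043 0.033 ] yaw -7.0 width 0.0516 gf 20.0 F [ 0.5 -0.4 -0.3]
shift cm [-0.11  0.49  1.85] turn 0.0 q7 -1.99
```

```bash
python3 -m handwheel '-0.1 0.4 0.4 0;-0.1 0.4 0.8 0;-0.1 0.4 1.2 0;-0.1 0.4 1.5 0;-0.1 0.4 1.6 0' >/dev/null
python3 -m handwheel '0 0 0 0;0 0 0 0;0 0 0 0' >/dev/null
python3 go.py 0.5267 -0.0004 0.0139 -7
python3 - <<'E'
from h import *
S=manip.capture("scene");cv2.imwrite("pics/g3.png",cv2.resize(S[180:270,215:305],(500,500),interpolation=cv2.INTER_CUBIC))
E
```

```text
t 17.65 tcp [5.263e-01 5.000e-04 1.610e-02] yaw -7.0 width 0.0512 gf 20.0 F [-0.3 -0.4 -1. ]
shift cm [0.05 0.08 0.22] turn 0.0 q7 -2.0
```

View pics/g3.png

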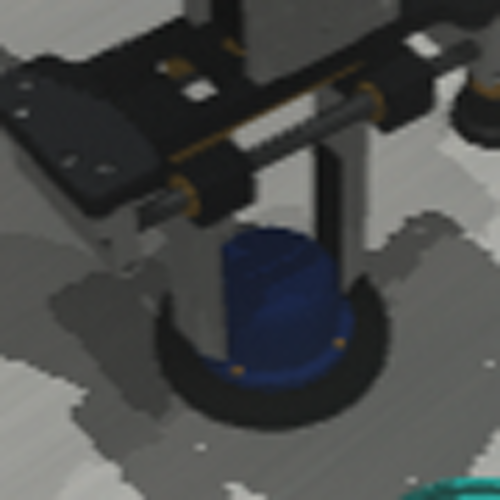

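The bowl hovers level and centred in the large dish (crop 280,330), about 2 mm above the floor. I'll lower it and let go, opening only partway so the fingers stay inside the rim.

```bash
python3 -m handwheel '0 0 0.15 0;0 0 0.25 0;0 0 0.25 0;0 0 0.25 0' >/dev/null
python3 go.py 0.5267 -0.0004 0.0139 -7
python3 -m handwheel '0 0 0 0;0 0 0 0;0 0 0 0;0 0 0 0' 0.72 >/dev/null
python3 go.py 0.5267 -0.0004 0.0139 -7
python3 -m handwheel '0 0 -2 0;0 0 -5 0;0 0 -9 0;0 0 -13 0;0 0 -13 0' >/dev/null
python3 -m handwheel '-4 0 0 0;-8 0 0 0;-11 0 0 0;-11 0 0 0;-11 0 0 0' 1 >/dev/null
python3 - <<'E'
from pile import *
S=manip.capture("scene");T=manip.capture("top");cv2.imwrite("pics/s4.png",S);cv2.imwrite("pics/t4.png",T)
cv2.imwrite("pics/p4.png",np.hstack([cv2.resize(S[140:230,330:420],(400,400),interpolation=cv2.INTER_CUBIC),cv2.resize(T[145:215,168:238],(400,400),interpolation=cv2.INTER_CUBIC)]))
for p in gold(T,185,150,222,206): print("top bolt",p,plane("top",p,.006).round(4))
for p in gold(S,335,180,405,225): print("scene bolt",p,plane("scene",p,.006).round(4))
for n,im,z in(("top",T,.036),("scene",S,.036)):
    m=((im.min(2)>125)*255).astype(np.uint8);print(n,im[178,195:212].max(1) if n=="top" else "")
E
python3 go.py 0.611 0.256 0.14 -7
```

```text
t 18.1 tcp [5.263e-01 5.000e-04 1.380e-02] yaw -7.0 width 0.0516 gf 20.0 F [-3.7 -0.2  8.9]
shift cm [ 0.05  0.08 -0.01] turn 0.0 q7 -2.0
t 18.5 tcp [5.262e-01 4.000e-04 1.340e-02] yaw -7.0 width 0.0675 gf 0.0 F [ 0.6  0.1 -0.5]
shift cm [ 0.06  0.08 -0.05] turn 0.0 q7 -2.0
top bolt (np.float64(216.0), np.float64(160.5)) [0.6608 0.2241 0.006 ]
top bolt (np.float64(190.8), np.float64(197.2)) [0.5602 0.2874 0.006 ]
top bolt (np.float64(209.7), np.float64(199.1)) [0.5561 0.2372 0.006 ]
scene bolt (np.float64(344.5), np.float64(193.5)) [0.5534 0.2388 0.006 ]
scene bolt (np.float64(393.2), np.float64(209.6)) [0.666  0.2768 0.006 ]
scene bolt (np.float64(377.9), np.float64(218.9)) [0.6592 0.2265 0.006 ]
top [177 178 180 180 180 178 178 180 178 177 180 180 179 171 136  46  38]
scene 
t 19.6 tcp [0.4177 0.0138 0.1434] yaw -7.0 width 0.0938 gf 0.0 F [-0.4 -0.6  0.6]
shift cm [ 16.24 -26.4    0.36] turn -0.0 q7 -1.88
```

View pics/p4.png

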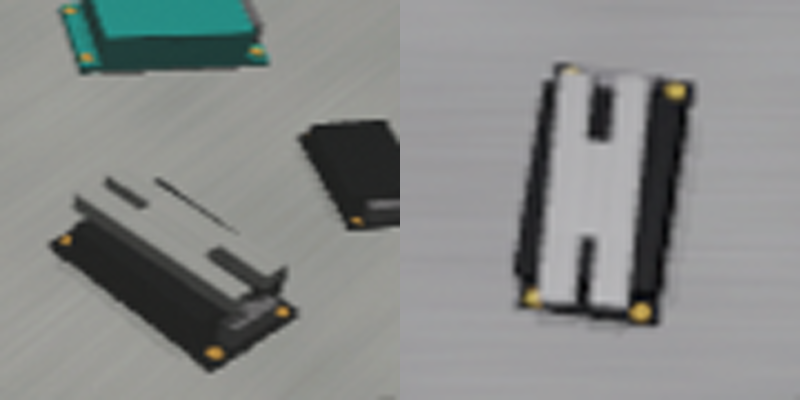

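The gauge lies alone on the module. In the top crop its corners are at (558,70), (648,75), (630,308) and (538,300). In the scene crop the near-side corners are about (75,198) and (285,270).

Run:
```python
from h import *
f=400/70
q=np.array([plane("top",(168+(x-400)/f,145+y/f),.036)[:2] for x,y in((558,70),(648,75),(630,308),(538,300))])
print(q.round(4),"centre",q.mean(0).round(4))
d=(q[0]+q[1]-q[2]-q[3])/2;w=(q[0]+q[3]-q[1]-q[2])/2
print("len",np.linalg.norm(d),np.degrees(np.arctan2(d[1],d[0])),"w",np.linalg.norm(w))
# two-view height: 12 mm slot's inner end centre; 
P,g=tri((330+215/(400/90),140+253/(400/90)),(168+200/f,145+138/f));print("slot end",P.round(4),g)
# bowl in its dish
T=cv2.imread("pics/t4.png");S=cv2.imread("pics/s4.png")
for n,im,b in(("top",T,(275,190,325,235)),("scene",S,(235,195,295,265))):
    h=cv2.cvtColor(im,cv2.COLOR_BGR2HSV);m=cv2.inRange(h,(105,110,40),(130,255,255));k=np.zeros_like(m);k[b[1]:b[3],b[0]:b[2]]=255
    c=cv2.findContours(m&k,0,1)[0]
    if c:
        c=cv2.convexHull(np.vstack(c));print(n,cv2.contourArea(c),[np.round(v,4) for v in cv2.minEnclosingCircle(wc(n,c,.006))])
```

```text
[[0.6616 0.273 ]
 [0.6601 0.232 ]
 [0.5526 0.2362]
 [0.5554 0.2778]] centre [0.6074 0.2547]
len 0.10690584605703354 -2.410571855055094 w 0.041394055934055825
slot end [0.6317 0.2537 0.0371] 0.003750344721847884
top 374.0 [array([ 0.5269, -0.0006]), np.float64(0.0324)]
scene 614.5 [array([0.5174, 0.0082]), np.float64(0.0399)]
```

```bash
python3 -m handwheel '3 -4 0 -1;6 -8 0 -2;9 -12 0 -3;11 -16 0 -3.5;11 -16 0 -3.5' >/dev/null
python3 go.py 0.6075 0.2548 0.14 -3.5
```

```text
t 20.1 tcp [0.5476 0.1647 0.1425] yaw -3.2 width 0.0941 gf 0.0 F [-1.5 -0.4  0.1]
shift cm [ 5.47 -9.34  0.28] turn 0.3 q7 -2.18
```

```bash
python3 -m handwheel '2 -4 0 0;4 -7 0 0;5.2 -8.9 0 0;5.2 -8.9 0 0;5.2 -8.9 0 0' >/dev/null
python3 -m handwheel '0 0 3 0;0 0 6 0;0 0 8.5 0;0 0 9.8 0;0 0 9.8 0' >/dev/null
python3 -m handwheel '0 0 0 0;0 0 0 0;0 0 0 0' >/dev/null
python3 go.py 0.6075 0.2548 0.0285 -3.5
```

```text
t 21.4 tcp [0.6036 0.2451 0.0467] yaw -3.5 width 0.0936 gf 0.0 F [-0.4  0.5  0.9]
shift cm [ 0.33 -0.99  1.82] turn 0.0 q7 -2.33
```

```bash
python3 -m handwheel '0.3 -1 0.5 0;0.3 -1 1 0;0.3 -1 1.4 0;0.3 -1 1.6 0;0.3 -1 1.6 0' >/dev/null
python3 -m handwheel '0 0 0 0;0 0 0 0;0 0 0 0' >/dev/null
python3 go.py 0.6075 0.2548 0.0285 -3.5
```

```text
t 22.2 tcp [0.6067 0.2547 0.0297] yaw -3.5 width 0.0939 gf 0.0 F [-0.3 -1.3  0.2]
shift cm [ 0.08 -0.01  0.12] turn 0.0 q7 -2.35
```

```bash
python3 -m handwheel '0 0 0.05 0;0 0 0.05 0;0 0 0.05 0;0 0 0.05 0;0 0 0.05 0' 0.5 30 >/dev/null
python3 go.py 0.6075 0.2548 0.0285 -3.5
python3 -m handwheel '0 0 0 0;0 0 0 0;0 0 0 0;0 0 0 0' 0 >/dev/null
python3 go.py 0.6075 0.2548 0.0285 -3.5
```

```text
t 22.7 tcp [0.6065 0.2547 0.0289] yaw -3.5 width 0.0577 gf 0.0 F [ 0.1 -0.2  0.4]
shift cm [ 0.09 -0.01  0.04] turn 0.0 q7 -2.35
t 23.1 tcp [0.6065 0.2548 0.029 ] yaw -3.5 width 0.0394 gf 30.0 F [-0.2  0.9 -0.6]
shift cm [ 0.1  -0.    0.05] turn 0.0 q7 -2.35
```

```bash
python3 -m handwheel '0 0 -1 0;0 0 -4 0;0 0 -8 0;0 0 -10 0;0 0 -10 0' >/dev/null
python3 - <<'E'
from h import *
S=manip.capture("scene");cv2.imwrite("pics/g5.png",cv2.resize(S[110:230,320:440],(500,500),interpolation=cv2.INTER_CUBIC))
E
python3 go.py 0.3909 0.2453 0.13 -21.5
```

```text
t 23.65 tcp [0.6071 0.2548 0.1303] yaw -3.5 width 0.0393 gf 30.0 F [-0.7  0.2 -3.4]
shift cm [-2.152e+01  2.270e+00 -1.000e-02] turn 18.0 q7 -2.3
```

View pics/g5.png

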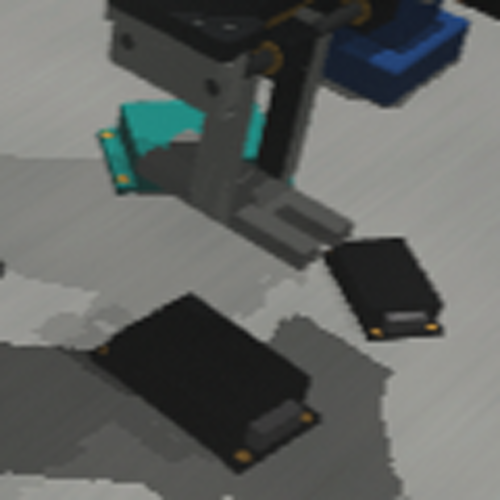

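The gauge is off the module and held level (crop 250,220), and the module stayed put. Turning straight to the cradle would run joint 7 out of range, so I'll turn the long way round.

```bash
python3 -m handwheel '0 0 0 -6;0 0 0 -14;0 0 0 -22;0 0 0 -30;0 0 0 -38' >/dev/null
python3 -m handwheel '0 0 0 -8;0 0 0 -16;0 0 0 -24;0 0 0 -32;0 0 0 -40' >/dev/null
python3 -m handwheel '0 0 0 -8;0 0 0 -16;0 0 0 -24;0 0 0 -32;0 0 0 -40' >/dev/null
python3 -m handwheel '0 0 0 -8;0 0 0 -16;0 0 0 -24;0 0 0 -32;0 0 0 -40' >/dev/null
python3 -m handwheel '0 0 0 -3;0 0 0 -4;0 0 0 -4;0 0 0 -4' >/dev/null
python3 go.py 0.3909 0.2453 0.13 -21.5
```

```text
t 26.05 tcp [0.6063 0.2547 0.1285] yaw 158.4 width 0.0393 gf 30.0 F [-0.1 -0.2 -1.8]
shift cm [19.69 -8.79 -0.14] turn -0.1 q7 0.22
```

```bash
python3 -m handwheel '4 -1.8 0 0;8.4 -3.7 0 0;12.8 -5.7 0 0;16.5 -7.3 0 0;19.7 -8.8 0 0' >/dev/null
python3 -m handwheel '0 0 0 0;0 0 0 0;0 0 0 0;0 0 0 0' >/dev/null
python3 go.py 0.3909 0.2453 0.03 -21.5
python3 -m handwheel '0 0 3 0;0 0 6 0;0 0 8.5 0;0 0 9.6 0;0 0 9.6 0' >/dev/null
python3 -m handwheel '0 0 0 0;0 0 0 0;0 0 0 0' >/dev/null
python3 go.py 0.3909 0.2453 0.006 -21.5
python3 - <<'E'
from h import *
S=manip.capture("scene");T=manip.capture("top")
cv2.imwrite("pics/g6.png",np.hstack([cv2.resize(S[110:210,250:350],(400,400)),cv2.resize(T[220:300,165:245],(400,400))]))
E
```

```text
t 26.95 tcp [0.3916 0.2452 0.1289] yaw 158.4 width 0.0397 gf 30.0 F [-0.6  0.6 -2.3]
shift cm [ 0.07 -0.02  9.89] turn -0.1 q7 0.05
t 27.75 tcp [0.3916 0.2451 0.0338] yaw 158.5 width 0.0394 gf 30.0 F [ 0.3  0.3 -2.1]
shift cm [ 0.07 -0.01  2.78] turn -0.0 q7 -0.1
```

View pics/g6.png

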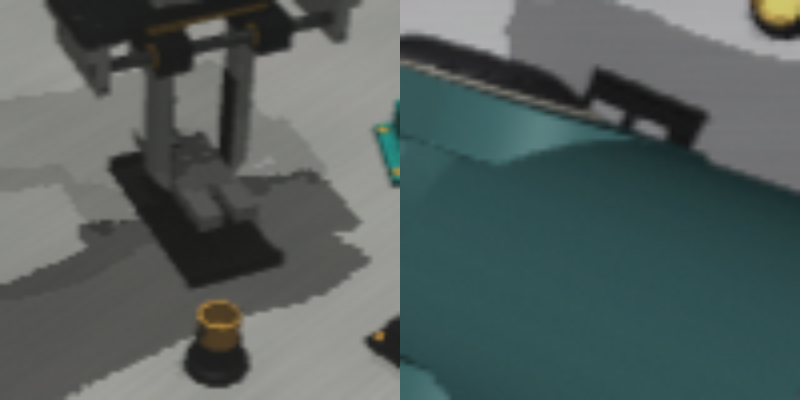

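The gauge hovers level over the narrow cradle and in line with it (scene crop 200,185), clear of both lips. The lamp socket is untouched. Lowering now.

```bash
python3 -m handwheel '0.1 0 0.6 0;0.1 0 1.2 0;0.1 0 1.8 0;0.1 0 2.2 0;0.1 0 2.4 0' >/dev/null
python3 -m handwheel '0 0 0 0;0 0 0 0;0 0 0 0' >/dev/null
python3 go.py 0.3909 0.2453 0.006 -21.5
```

```text
t 28.65 tcp [0.3902 0.2455 0.0091] yaw 158.5 width 0.0394 gf 30.0 F [ 0.6  1.  -2. ]
shift cm [-0.07  0.01  0.31] turn 0.0 q7 -0.15
```

```bash
python3 -m handwheel '0 0 0.1 0;0 0 0.2 0;0 0 0.3 0;0 0 0.3 0;0 0 0.3 0' >/dev/null
python3 go.py 0.3909 0.2453 0.006 -21.5
```

```text
t 29.15 tcp [0.39   0.2454 0.0059] yaw 158.5 width 0.0395 gf 30.0 F [ 0.2 -0.3 -2. ]
shift cm [-0.08  0.02 -0.01] turn 0.0 q7 -0.15
```

```bash
python3 -m handwheel '0 0 0.1 0;0 0 0.1 0;0 0 0.1 0' >/dev/null
python3 go.py 0.3909 0.2453 0.006 -21.5
```

```text
t 29.45 tcp [0.3901 0.2454 0.0057] yaw 158.5 width 0.0394 gf 30.01 F [-5.4 -7.1 26.3]
shift cm [-0.07  0.02 -0.03] turn 0.0 q7 -0.15
```

Contact made, so I'll release, lift clear and look.

```bash
python3 -m handwheel '0 0 -0.05 0;0 0 -0.05 0;0 0 -0.05 0;0 0 -0.05 0' 0.7 >/dev/null
python3 -m handwheel '0 0 -2 0;0 0 -5 0;0 0 -9 0;0 0 -13 0;0 0 -13 0' >/dev/null
python3 -m handwheel '-4 0 0 0;-8 0 0 0;-12 0 0 0;-16 0 0 0;-19 0 0 0' 1 >/dev/null
python3 go.py 0.6105 0.257 0.14 -7
python3 - <<'E'
from pile import *
S=manip.capture("scene");T=manip.capture("top");cv2.imwrite("pics/s7.png",S);cv2.imwrite("pics/t7.png",T)
cv2.imwrite("pics/p7.png",np.hstack([cv2.resize(S[130:200,265:335],(400,400),interpolation=cv2.INTER_CUBIC),cv2.resize(T[228:298,170:240],(400,400),interpolation=cv2.INTER_CUBIC)]))
for p in gold(S,335,180,405,225): print("scene bolt",p,plane("scene",p,.006).round(4))
E
```

```text
t 30.85 tcp [0.5688 0.1742 0.1345] yaw 158.4 width 0.0936 gf 0.0 F [-0.2 -0.  -0.8]
shift cm [-0.83  9.24 -0.55] turn -14.6 q7 0.32
scene bolt (np.float64(344.5), np.float64(193.5)) [0.5534 0.2388 0.006 ]
scene bolt (np.float64(393.2), np.float64(209.6)) [0.666  0.2768 0.006 ]
scene bolt (np.float64(378.2), np.float64(218.6)) [0.6591 0.2277 0.006 ]
```

View pics/p7.png

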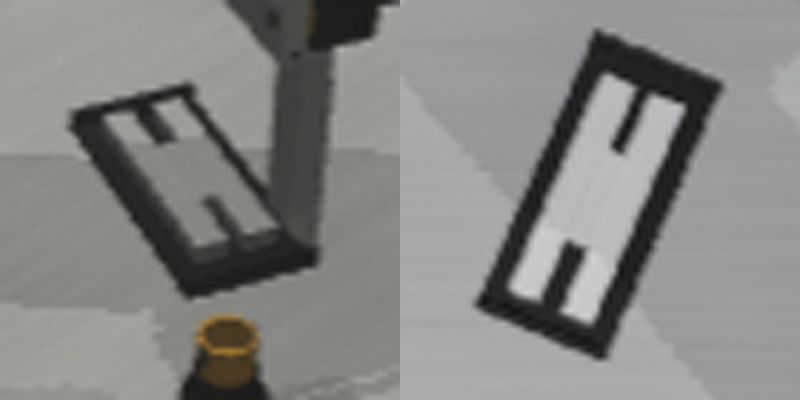

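The gauge lies square and centred in the narrow cradle, with even gaps at both lips (top crop 597,200). Now the module.

```bash
python3 -m handwheel '-0.3 3 0 -5;-0.6 6 0 -10;-0.8 9.2 0 -14.8;-0.8 9.2 0 -14.8;-0.8 9.2 0 -14.8' >/dev/null
python3 -m handwheel '0 0 0 0;0 0 0 0;0 0 0 0' >/dev/null
python3 go.py 0.6105 0.257 0.05 -6.8
python3 -m handwheel '0 0 3 0;0 0 6 0;0 0 8.5 0;0 0 8.5 0;0 0 8.5 0' >/dev/null
python3 -m handwheel '0 0 0 0;0 0 0 0;0 0 0 0' >/dev/null
python3 go.py 0.6105 0.257 0.006 -6.8
```

```text
t 31.75 tcp [0.6081 0.2576 0.1356] yaw 173.2 width 0.0941 gf 0.0 F [ 0.6 -0.4 -0.2]
shift cm [-0.24 -0.03  8.56] turn 0.0 q7 0.48
t 32.55 tcp [0.6084 0.2586 0.0514] yaw 173.3 width 0.0942 gf 0.0 F [-0.2  0.6 -1.2]
shift cm [-0.22 -0.14  4.54] turn 0.1 q7 0.43
```

```bash
python3 -m handwheel '-0.2 -0.1 1.5 0;-0.2 -0.1 3 0;-0.2 -0.1 4.1 0;-0.2 -0.1 4.4 0;-0.2 -0.1 4.4 0' >/dev/null
python3 -m handwheel '0 0 0 0;0 0 0 0;0 0 0 0' >/dev/null
python3 go.py 0.6105 0.257 0.006 -6.8
python3 -m handwheel '0 0 0 0;0 0 0 0;0 0 0 0;0 0 0 0;0 0 0 0' 0.2 30 >/dev/null
python3 go.py 0.6105 0.257 0.006 -6.8
```

```text
t 33.35 tcp [0.6101 0.2573 0.0069] yaw 173.3 width 0.0939 gf 0.0 F [-0.3  0.6  0.1]
shift cm [-0.04 -0.03  0.09] turn 0.1 q7 0.41
t 33.85 tcp [0.6099 0.2572 0.0065] yaw 173.3 width 0.0661 gf 30.0 F [-0.5 -0.3  1.6]
shift cm [-0.06 -0.01  0.05] turn 0.1 q7 0.41
```

```bash
python3 -m handwheel '0 0 -1 0;0 0 -4 0;0 0 -8 0;0 0 -11 0;0 0 -12 0' >/dev/null
python3 -m handwheel '0 0 0 1;0 0 0 2.2;0 0 0 2.2' >/dev/null
python3 go.py 0.622 -0.2995 0.12 -9
python3 - <<'E'
from h import *
S=manip.capture("scene");cv2.imwrite("pics/s8.png",cv2.resize(S[90:230,310:450],(500,500),interpolation=cv2.INTER_CUBIC))
E
```

```text
t 34.65 tcp [0.6093 0.2568 0.1248] yaw 171.0 width 0.0657 gf 30.0 F [ 0.8 -0.7 -3.2]
shift cm [ -9.92 -54.75   0.53] turn 0.0 q7 0.44
```

View pics/s8.png

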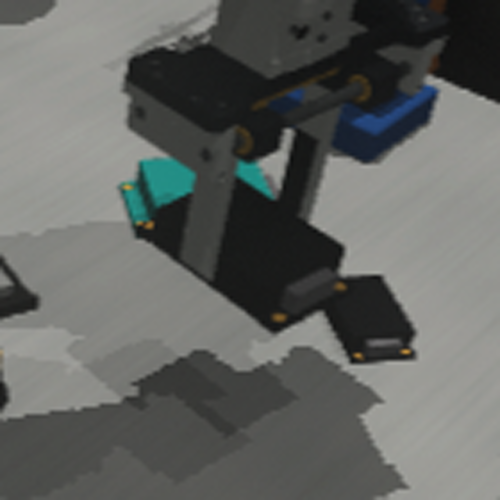

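The module is lifted level in the gripper (crop 240,250), and the bench beneath is clear. Carrying it to the wide cradle.

```bash
python3 -m handwheel '-0.6 -3 0 0;-1.3 -7 0 0;-2 -11 0 0;-2.7 -15 0 0;-3.3 -18.3 0 0' >/dev/null
python3 -m handwheel '-0.7 -3.7 0 0;-1.3 -7.4 0 0;-2 -11 0 0;-2.7 -15 0 0;-3.3 -18.3 0 0' >/dev/null
python3 -m handwheel '-0.7 -3.7 0 0;-1.3 -7.4 0 0;-2 -11 0 0;-2.7 -15 0 0;-3.3 -18.2 0 0' >/dev/null
python3 -m handwheel '0 0 0 0;0 0 0 0;0 0 0 0;0 0 0 0' >/dev/null
python3 go.py 0.622 -0.2995 0.035 -9
```

```text
t 36.6 tcp [ 0.6232 -0.2982  0.1263] yaw 171.2 width 0.0657 gf 30.0 F [ 0.   1.1 -2.2]
shift cm [ 0.09 -0.15  9.13] turn 0.2 q7 1.3
```

```bash
python3 -m handwheel '0.1 -0.1 3 0;0.1 -0.1 6 0;0.1 -0.1 8.5 0;0.1 -0.1 9 0;0.1 -0.1 9 0' >/dev/null
python3 -m handwheel '0 0 0 0;0 0 0 0;0 0 0 0' >/dev/null
python3 go.py 0.622 -0.2995 0.0095 -9
python3 - <<'E'
from h import *
S=manip.capture("scene");T=manip.capture("top")
cv2.imwrite("pics/g9.png",np.hstack([cv2.resize(S[280:420,100:240],(400,400)),cv2.resize(T[130:230,360:460],(400,400))]))
E
```

```text
t 37.4 tcp [ 0.6223 -0.3005  0.0375] yaw 171.1 width 0.066 gf 30.0 F [ 1.  -1.1 -2. ]
shift cm [0.05 0.09 2.8 ] turn 0.1 q7 1.26
```

View pics/g9.png

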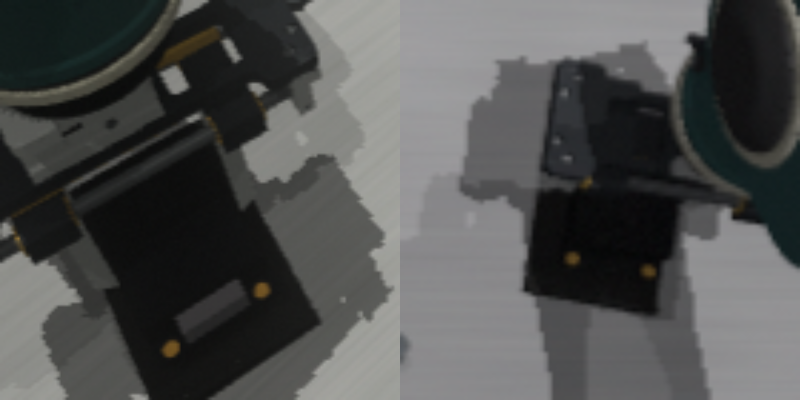

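The module hangs level over the wide cradle, with its lower ear bolts at top crop (572,258) and (648,271). I'll check the centring from those before lowering.

```bash
python3 - <<'E'
from h import *
print(plane("top",(360+210/4,130+264.5/4),.037),"want 0.5695 -0.2912")
print(plane("scene",(100+216/400*140,280+319/400*140),.037),"want 0.6745 -0.3078")
E
python3 -m handwheel '0.1 0.1 0.7 0;0.1 0.1 1.4 0;0.1 0.1 2 0;0.1 0.1 2.4 0;0.1 0.1 2.5 0' >/dev/null
python3 -m handwheel '0 0 0 0;0 0 0 0;0 0 0 0' >/dev/null
python3 go.py 0.622 -0.2995 0.0095 -9
```

```text
[ 0.57043305 -0.29375988  0.037     ] want 0.5695 -0.2912
[ 0.67500851 -0.30864357  0.037     ] want 0.6745 -0.3078
t 38.3 tcp [ 0.6212 -0.2992  0.0117] yaw 171.1 width 0.0656 gf 30.0 F [-0.2  0.1 -4.3]
shift cm [-0.09 -0.02  0.22] turn 0.1 q7 1.24
```

```bash
python3 -m handwheel '0 0 0.1 0;0 0 0.2 0;0 0 0.2 0;0 0 0.2 0' >/dev/null
python3 go.py 0.622 -0.2995 0.0095 -9
```

```text
t 38.7 tcp [ 0.6211 -0.2992  0.0095] yaw 171.1 width 0.0656 gf 30.0 F [-0.6 -0.5 -0.5]
shift cm [-0.09 -0.01 -0.  ] turn 0.1 q7 1.24
```

Weight is nearly off the gripper. I'll ease down half a millimetre, release and retreat.

```bash
python3 -m handwheel '0 0 0.04 0;0 0 0.04 0;0 0 0.04 0' >/dev/null
python3 -m handwheel '0 0 0 0;0 0 0 0;0 0 0 0;0 0 0 0;0 0 0 0' 1 >/dev/null
python3 go.py 0.622 -0.2995 0.0095 -9
python3 -m handwheel '0 0 -2 0;0 0 -6 0;0 0 -10 0;0 0 -14 0;0 0 -18 0' >/dev/null
python3 -m handwheel '3 5 0 0;5 9 0 0;7 13 0 0;9 16 0 0;9 16 0 0' >/dev/null
python3 -m handwheel '3 5 0 0;5 9 0 0;7 13 0 0;9 16 0 0;9 16 0 0' >/dev/null
python3 -m handwheel '0 0 0 0;0 0 0 0;0 0 0 0' >/dev/null
python3 - <<'E'
from h import *
S=manip.capture("scene");T=manip.capture("top")
cv2.imwrite("pics/end.png",np.hstack([cv2.resize(S,(400,300)),cv2.resize(T[130:300,175:440],(400,300))]))
E
python3 go.py 0.622 -0.2995 0.0095 -9
```

```text
t 39.5 tcp [ 0.6211 -0.2991  0.009 ] yaw 171.1 width 0.0938 gf 0.0 F [-0.  -0.1 -0.2]
shift cm [-0.1  -0.02 -0.05] turn 0.1 q7 1.24
t 41.4 tcp [0.4929 0.0441 0.189 ] yaw 171.0 width 0.0943 gf 0.0 F [ 0.5 -0.4 -0.1]
shift cm [-18.11 -31.94  17.93] turn 0.0 q7 0.83
```

View pics/end.png

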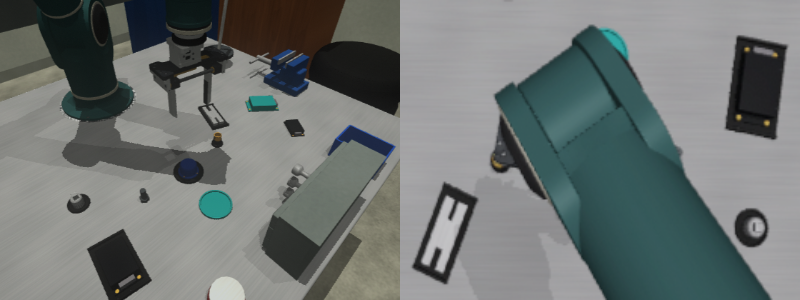

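All four pieces sit centred in their holders, the lamp socket and bolt are still standing, and the gripper is well clear.

```bash
python3 -c "
from rig import manip
print(manip.close_job())"
```

```text
the job is handed in; nothing more can be done
None
```

I handed the job in at about 41 s of the allowed 115 s: all four pieces look centred and released in their own holders, with the lamp socket and bolt left standing; the judge's verdict was not returned.

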